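# Shut the drying drawers and open the vent

## Task

Set the two round stone cores drying: with the fingertips, push the two drawers of the low steel dryer that have a round core standing in them fully home, and leave the drawer with the square cube standing open as it is. Then push the black vent slide on top of the dryer all the way over to its left end (left as seen from the robot). Lift nothing, do not touch or topple the specimens, and leave everything else where it stands.

Things in the scene. Friction and masses are not known exactly. Their poses are not given: they have to be found in the camera images.
- dryer: low steel bench-top dryer, fixed: 260 mm deep (x), 360 wide (y), 120 high; origin at the centre of its underside. Its -x side faces the robot and holds three alike drawers, centred at y = +116 mm (left), 0 (middle), -116 mm (right), sliding out along its -x. The outer face of a shut drawer lies 142 mm in front of the origin. Which specimen is in which drawer varies.
- drawer_left (a joint): left drawer (the dryer's +y side): metres that it stands open, 0 = fully home (rigid stop), 0.15 at most; takes about 3 N to move and stays where it is left. Front panel 108 mm wide, from 12 to 108 mm above the table, with a thin pull lip 30 mm above the table that stands out 13 mm. Open on top, side walls up to 65 mm, floor 22 mm above the table.
- drawer_mid (a joint): middle drawer, the same: metres open, 0 = fully home
- drawer_right (a joint): right drawer (the dryer's -y side), the same: metres open, 0 = fully home
- left_front (a point): point on the outer face of the left drawer's front panel, half-way along its width, 85 mm above the table, on the plain steel above the lip; it moves with the drawer; axes parallel to the dryer's (a push home goes along +x)
- mid_front (a point): the same point on the middle drawer
- right_front (a point): the same point on the right drawer
- vent (a joint): black vent slide on the dryer's top: metres that it has gone to the left (the dryer's +y), 0 = right end, 0.09 = left end (rigid stop, vent fully open). Drags with about 1.5 N and stays where it is left.
- vent_top (a point): centre of the top of the vent slide's black grip, which is 28 mm (x) by 20 mm (y) by 40 mm high; its top is 174 mm above the table and its track (40 mm wide, 140 mm long, along the dryer's y) is 134 mm above the table; axes parallel to the dryer's
- core_a_mid (a point): centre of a round stone core, 50 mm across and 60 mm high, standing loose in one of the drawers; its z axis is the core's own axis
- core_b_mid (a point): centre of the other round core, the same size, standing in another drawer
- cube_mid (a point): centre of a square stone cube of 50 mm, lying loose in the remaining drawer
- mortar: bystander: white porcelain bowl 124 mm across, 60 mm high, beside the drawers on the left; origin at its underside
- paver: bystander: brick 100 x 60 x 40 mm beside the drawers on the right; origin at its underside
- tin: bystander: round aluminium tin, 64 mm across, 45 mm high, on the dryer's top, right rear; origin at its underside
- mould: bystander: steel ring 84 mm across, 40 mm high, on the dryer's top, left rear; origin at its underside
- pestle: bystander: white pestle 150 mm long lying on the table at the left; origin at its underside
- brush: bystander: hand brush 200 mm long lying at the right; origin at its underside
- core_a: the first core again, origin at the centre of its underside, z up
- core_b: the second core again, origin at the centre of its underside, z up
- cube: the cube again, origin at the centre of its underside, z up
There are look-alikes about, which are no part of the job. What is shaped like the cube but purple, red or turquoise is not meant.

How it is judged:
By the outcome, as a careful person would: the job done as asked, in the order asked, and still so for the second after the job is handed in, with the robot touching nothing.
It also fails if it takes over 54 s, if anything falls off the work surface, if the arm or the gripper's body presses on something with over 40 N, if the wrist force passes 120 N, or if a joint passes its speed limit or range.

## Robot

A 6-joint arm with a two-finger parallel gripper is mounted at the origin on the work surface. World frame = base frame: x ahead of the robot, y to its left, z up, the work surface at z = 0. Lengths are in m, angles in rad, forces in N, time in s.
With the tool pointing down it reaches from about 0.275 to 0.825 m from the base axis. Payload 4.9 kg.
Tool frame: the origin (TCP) lies midway between the tips of the shut fingers; the grasp point (between the pads) lies 19 mm behind it (grip_point_offset is the distance from the TCP to the grasp point, in m); z points along the fingers, x is the direction in which the jaws open and shut, and the axes are right-handed (so a half turn about z gives the same grasp; the last joint's range is limited). The gripper opens to 85 mm and grips with 20 to 120 N. Pads are 22 mm wide; open, the fingers measure 114 mm over their backs; the gripper's body (76 mm by 85 mm) begins 54 mm behind the grasp point. The pads swing forward as they close: fully open they stand 13 mm farther back than shut.
Start: joints at [1.087, 0.326, -0.193, 1.052, 0, 1.437], TCP at [0.188, 0.517, 0.231] pointing down, gripper open.
Joint ranges: [-2.65, 2.65], [-0.97, 1.79], [-1.3, 1.35], [-1.93, 2.1], [-1.47, 1.37], [-3.14, 3.14]. Speed limits (rad/s): [2.57, 2.57, 3.14, 3.14, 3.14, 3.14].

## Interface

Orientations are given as a rotation vector (axis times angle).
In Python, from cell import * gives the robot as it stands. Calls block until the motion is done:
- movep(position, orientation): joint-space move of the TCP to a pose.
- move_l(position, velocity=0.15, rot=None, until_force=None): straight line of the TCP; rot=None keeps the orientation; velocity is the mean speed in m/s. With until_force (N) it stops when the force on the tool has changed by that much, and returns True; else False.
- set_joints(angles): joint-space move.
- let_go() and grab(newtons=None): open the fingers fully, or close them until they stop; newtons is the grip in N (None keeps the last).
- sleep(seconds).
- ik(position, orientation): joint angles nearest the present ones, or None.
- get_state(): the state.
- grab_frame(name): name is "scene" or "top"; returns a dict with "img" (420x560x3 uint8, red, green, blue), "fx", "fy", "cx", "cy" (pixels), "k1" (the pictures are not rectified: a ray, as slopes to the right and down, at radius r is drawn at 1 + k1 r^2 times it, then the intrinsics apply), "cam_to_world" (4x4, takes a point from camera to world coordinates). Camera axes: x right, y down, z forward; pixel columns grow to the right and rows downward; lengths in m; the calibration is good to about 2 mm. A picture is of the moment at which its call begins. There is no depth.
A pose or a line that the arm cannot do raises MotionError and nothing moves.
- sign_off(): hands the job in, once; it reports no verdict.
Trained networks look in the newest picture that a camera, given by its name, has taken for a name from the list of things; names that differ only in an ending like _2 or _b are one class to them, and where a whole thing is asked for, a point or a joint stands for the part that bears it (a point fixed in the world has none). Each returns a list of dicts, best first, with "score" (0 to 1); they miss things now and then, are a little off and sometimes report something else, mostly with a low value. They report only what shows in the picture. A call takes as long as a camera call. They do not tell look-alikes from the thing itself.
- spot_in(camera, name): "centre" ([column, row] in pixels, amid what is visible of it).
- silhouettes(camera, name): "mask" (420x560 bool, what is visible of it) and "centre" ([column, row] in pixels, amid what is visible of it).
- tip_of(camera, name): "centre" ([column, row] in pixels: a listed point, or the origin of a listed thing).
The state is a dict: "clock": time; "q": joint angles; "joint_velocities": joint speeds; "tau": joint torques, N m; "position": TCP position; "eef_rot": TCP orientation; "contact_force": force on the tool from outside, world axes, zero at the start; "wrist_torque": the same for the moment, N m; "finger_gap": opening from 0.0 (shut) to 1.0 (fully open).
Only numpy, scipy, OpenCV 4.12 (cv2) and the standard library are available. Lean on these libraries where they do the work, as an engineer would, in place of code of your own. Each camera call takes 0.05 s, during which the arm holds its last target. There are 200 camera calls.

## Working session

There is one attempt and no reset: what is moved stays moved. The work goes in short steps, each a Python script; the robot and the scene stay as the last script left them, time stands still between calls to the robot, and variables do not carry over. Pictures are saved under pics/ and viewed, about 8 in all and at most 12, crops included, and the job is handed in when it is done.

```bash
mkdir -p pics; ls; cat > h.py <<'E'
from cell import *
import numpy as np, cv2
def ray(f,uv):
    K=np.array([[f["fx"],0,f["cx"]],[0,f["fy"],f["cy"]],[0,0,1.]])
    p=cv2.undistortPoints(np.array([[uv]],float),K,np.array([f["k1"],0,0,0,0.]))[0,0]
    T=np.array(f["cam_to_world"]); return T[:3,3],T[:3,:3]@np.r_[p,1]
def at_z(f,uv,z):
    o,d=ray(f,uv); return o+d*(z-o[2])/d[2]
def proj(f,P):
    T=np.array(f["cam_to_world"]); p=T[:3,:3].T@(np.array(P)-T[:3,3]); p=p[:2]/p[2]
    p=p*(1+f["k1"]*(p@p)); return np.array([f["fx"]*p[0]+f["cx"],f["fy"]*p[1]+f["cy"]])
def save(f,n,crop=None,s=1):
    im=f["img"][:,:,::-1]
    if crop: im=im[crop[1]:crop[3],crop[0]:crop[2]]
    cv2.imwrite("pics/"+n,cv2.resize(im,None,fx=s,fy=s,interpolation=cv2.INTER_CUBIC))
E
python3 - <<'E'
from h import *
np.set_printoptions(precision=3,suppress=True)
H=dict(left_front=.085,mid_front=.085,right_front=.085,vent_top=.174,core_a_mid=.052,core_b_mid=.052,cube_mid=.047,dryer=0,mortar=0,paver=0,tin=.12,mould=.12)
for c in("top","scene"):
    f=grab_frame(c); save(f,c+"0.png",s=1.4); print(c,f["cam_to_world"][:3] if 0 else np.array(f["cam_to_world"])[:3,3])
    for n,z in H.items():
        for r in tip_of(c,n)[:3]: print(n,round(r["score"],2),np.array(r["centre"]),at_z(f,r["centre"],z))
E
```

```text
pics
top [ 0.343 -0.006  1.609]
left_front 0.78 [214.5 244.7] [0.471 0.157 0.085]
mid_front 0.63 [253.7 237.1] [0.495 0.034 0.085]
mid_front 0.5 [286.8 215.4] [ 0.564 -0.071  0.085]
right_front 0.72 [293.7 237. ] [ 0.495 -0.093  0.085]
vent_top 0.55 [426.1 252.4] [ 0.438 -0.484  0.174]
vent_top 0.41 [254.6 176.1] [0.672 0.029 0.174]
core_a_mid 0.5 [288.  212.5] [ 0.578 -0.077  0.052]
core_a_mid 0.32 [252.8 175.3] [0.703 0.038 0.052]
core_b_mid 0.77 [214.4 213.2] [0.577 0.162 0.052]
core_b_mid 0.69 [283.  147.6] [ 0.797 -0.062  0.052]
core_b_mid 0.56 [253.6 216.2] [0.566 0.035 0.052]
cube_mid 0.8 [277.2 273.9] [ 0.38  -0.041  0.047]
cube_mid 0.72 [254.  218.9] [0.558 0.034 0.047]
cube_mid 0.72 [237.1 266.8] [0.403 0.088 0.047]
dryer 0.84 [248.3 171.6] [0.728 0.055 0.   ]
mortar 0.66 [164.4 242.1] [0.487 0.334 0.   ]
mortar 0.18 [250.  217.6] [0.569 0.048 0.   ]
paver 0.79 [338.2 227. ] [ 0.537 -0.247  0.   ]
paver 0.45 [251.2 215.5] [0.576 0.044 0.   ]
paver 0.4 [288.8 214. ] [ 0.581 -0.082  0.   ]
tin 0.7 [281.4 149.2] [ 0.772 -0.055  0.12 ]
tin 0.46 [253.4 215. ] [0.56  0.034 0.12 ]
[... 342 characters left out ...]
95.1 219.3] [0.664 0.027 0.174]
core_a_mid 0.52 [248.6 241.8] [ 0.579 -0.085  0.052]
core_b_mid 0.39 [308.5 205.7] [0.546 0.156 0.052]
cube_mid 0.89 [241.8 300.3] [ 0.752 -0.201  0.047]
cube_mid 0.64 [232.6 201.8] [ 0.399 -0.047  0.047]
cube_mid 0.61 [266.8 191. ] [0.413 0.075 0.047]
dryer 0.94 [309.8 266.4] [0.723 0.049 0.   ]
dryer 0.15 [265.7 203.1] [0.421 0.065 0.   ]
mortar 0.67 [338.3 189.5] [0.494 0.315 0.   ]
mortar 0.22 [311.7 208.3] [0.522 0.187 0.   ]
mortar 0.17 [249.2 241.4] [ 0.54  -0.064  0.   ]
paver 0.72 [199. 266.] [ 0.547 -0.244  0.   ]
tin 0.68 [287.9 267.7] [ 0.767 -0.059  0.12 ]
mould 0.68 [249.4 244.4] [ 0.639 -0.112  0.12 ]
mould 0.57 [334.8 244. ] [0.764 0.102 0.12 ]
```

```bash
python3 - <<'E'
from h import *
f=grab_frame("top"); save(f,"topc.png",(140,110,380,300),3.3)
f=grab_frame("scene"); save(f,"scenec.png",(170,150,400,320),3.4)
E
```

```text
(no output)
```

View pics/topc.png

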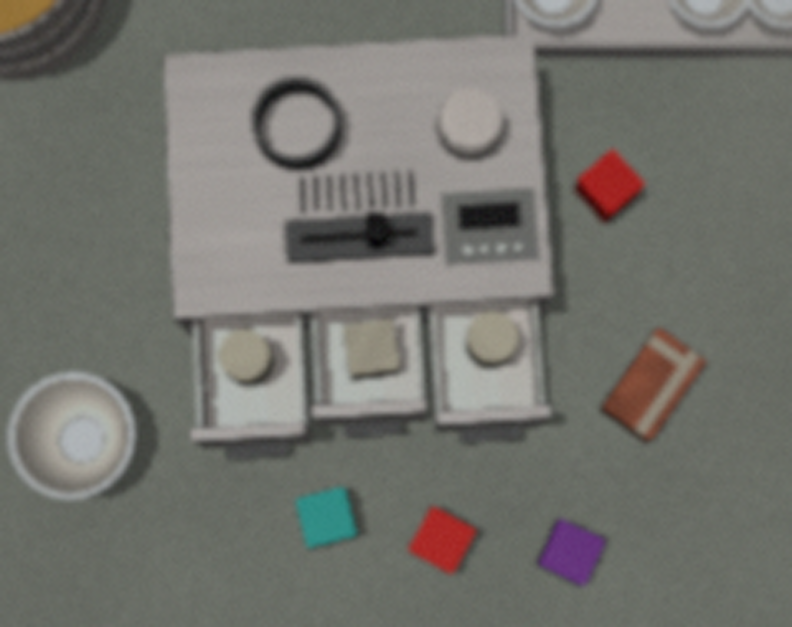

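View pics/scenec.png

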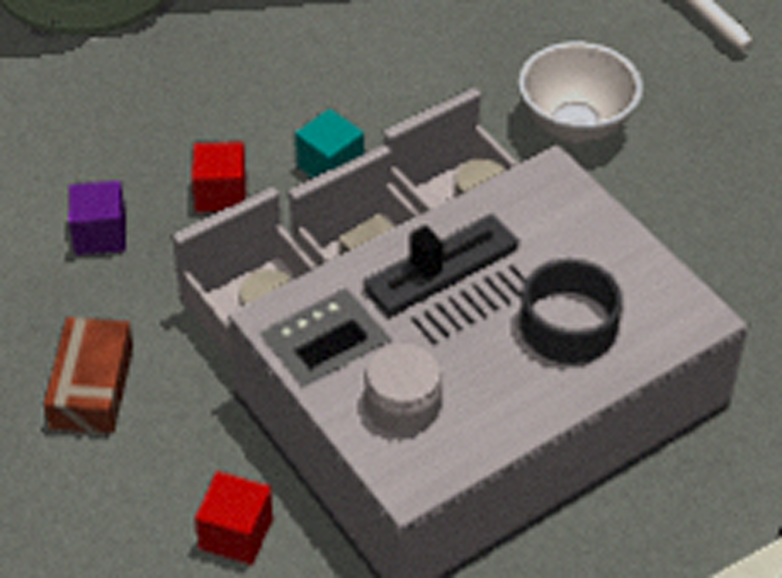

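View pics/top0.png

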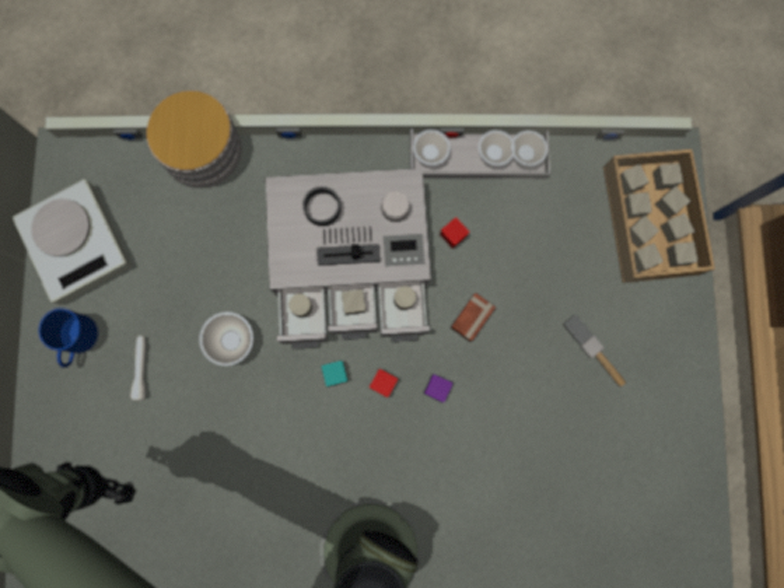

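The dryer is at crop centre in both pictures. In the top picture the specimens, in full-image pixels, are:
- **Left drawer:** round core at about (214,217).
- **Middle drawer:** square, same-coloured cube at about (253,216).
- **Right drawer:** round core at about (290,212).

The teal, red and purple cubes on the table are look-alikes. The cube is the stone-coloured square, so the left and right drawers are to be shut. The vent grip is at about (254,180), a bit right of mid-track.

Next I fit the dryer pose from its top corners.

```bash
cat >> h.py <<'E'
from scipy.spatial.transform import Rotation as Rn
def fit(f):
    c=lambda u,v:(140+u/3.3,110+v/3.3)
    W=np.array([at_z(f,c(*p),.12)[:2] for p in((177,318),(550,295),(535,40),(165,58))])
    M=np.array([(-.13,.18),(-.13,-.18),(.13,-.18),(.13,.18)])
    A=W-W.mean(0); a=np.arctan2((M[:,0]*A[:,1]-M[:,1]*A[:,0]).sum(),(M*A).sum())
    R=np.array([[np.cos(a),-np.sin(a)],[np.sin(a),np.cos(a)]])
    return W.mean(0),a,R,A-M@R.T
E
python3 - <<'E'
from h import *
np.set_printoptions(precision=4,suppress=True)
f=grab_frame("top"); o,a,R,res=fit(f); print(o,np.degrees(a),res)
c=lambda u,v:(140+u/3.3,110+v/3.3)
L=lambda uv,z:(at_z(f,uv,z)[:2]-o)@R
for n,p,z in(("L",(193,437),.108),("L",(306,433),.108),("M",(314,414),.108),("M",(425,411),.108),("R",(437,422),.108),("R",(551,414),.108),("vent",(377,230),.174),("tr",(287,262),.134),("tr",(434,213),.134),("dispFL",(443,264),.125),("dispBR",(536,189),.125)):
    print(n,L(c(*p),z))
g=grab_frame("scene")
for n,z in(("left_front",.085),("right_front",.085),("vent_top",.174)):
    for r in tip_of("scene",n)[:1]: print("scene",n,(at_z(g,r["centre"],z)[:2]-o)@R)
# overlay check: dryer top corners and track centre projected in scene
im=g["img"][:,:,::-1].copy(); im=cv2.resize(im,None,fx=3,fy=3)
def dot(P,col):
    u=proj(g,np.r_[o+R@np.array(P[:2]),P[2]])*3+1; cv2.circle(im,tuple(int(x) for x in u),4,col,-1)
for P in((-.13,.18,.12),(-.13,-.18,.12),(.13,-.18,.12),(.13,.18,.12)): dot(P,(0,255,0))
for n,z in(("left_front",.108),): pass
for d in(.0,): 
    for u,v in((193,437),(306,433),(437,422),(551,414)):
        q=L(c(u,v),.108); dot((*q,.108),(0,0,255))
q=L(c(377,230),.174); dot((*q,.174),(255,0,255))
cv2.imwrite("pics/ov.png",im[450:950,500:1200])
s=get_state(); print(s["position"],s["eef_rot"],s["finger_gap"])
E
```

```text
[0.7261 0.051 ] 3.1948760985668456 [[ 0.0017 -0.0032]
 [ 0.0032  0.0034]
 [-0.0035 -0.0006]
 [-0.0015  0.0004]]
L [-0.2407  0.1671]
L [-0.243   0.0608]
M [-0.2255  0.0524]
M [-0.2286 -0.0522]
R [-0.2397 -0.0629]
R [-0.2384 -0.1708]
vent [-0.0664 -0.0172]
tr [-0.0834  0.0695]
tr [-0.0441 -0.0714]
dispFL [-0.0919 -0.0772]
dispBR [-0.024  -0.1703]
scene left_front [-0.2386  0.1061]
scene right_front [-0.2433 -0.1188]
scene vent_top [-0.0679 -0.0138]
[0.1885 0.5167 0.2313] [-2.574 -1.801 -0.   ] 1.0023554069020226
```

View pics/ov.png

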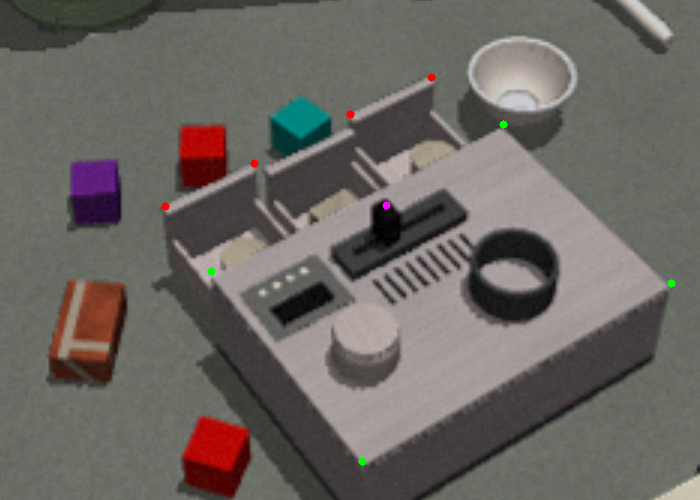

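The overlay agrees: green corners, red panel edges and the magenta grip all sit within about 3 mm. Left and right drawers stand about 100 mm open. I start with the left drawer.

```bash
cat >> h.py <<'E'
O=np.array([.7261,.051]); YAW=np.radians(3.19); RD=np.array([[np.cos(YAW),-np.sin(YAW)],[np.sin(YAW),np.cos(YAW)]])
def w(x,y,z): return np.r_[O+RD@np.array([x,y]),z]
def loc(): p=np.array(get_state()["position"]); return np.r_[(p[:2]-O)@RD,p[2]]
def down(extra=0):  # tool z down, jaws along dryer y (+extra); half turn nearest
    c=[(Rn.from_euler("z",YAW+extra+k)*Rn.from_matrix(np.array([[0,1,0],[1,0,0],[0,0,-1.]]))).as_rotvec() for k in(0,np.pi)]
    return c
def push_drawer(y,rv):
    move_l(w(-.285,y,.08),.15)
    f0=np.array(get_state()["contact_force"])
    hit=move_l(w(-.135,y,.08),.05,until_force=20)
    s=get_state(); print("hit",hit,"loc",loc(),"F",np.array(s["contact_force"])-f0,s["clock"])
    move_l(w(loc()[0]-.04,y,.08),.1); move_l(w(loc()[0],y,.2),.2)
E
python3 - <<'E'
from h import *
np.set_printoptions(precision=4,suppress=True)
q=np.array(get_state()["q"]); P=w(-.285,.115,.2)
best=min((r for r in down() if ik(P,r) is not None),key=lambda r:np.abs(np.array(ik(P,r))-q).max()); print(ik(P,best),best)
grab(20); movep(P,best); push_drawer(.115,best)
f=grab_frame("top"); save(f,"after_left.png",(140,110,380,300),3.3); print(get_state()["clock"])
E
```

```text
[ 0.1713  0.1871 -0.4653  0.9185  0.      0.1156] [2.1587 2.2824 0.    ]
hit True loc [-0.1507  0.1149  0.0793] F [-0.0657 -0.0715 -0.2707] 7.4
8.725
```

View pics/after_left.png

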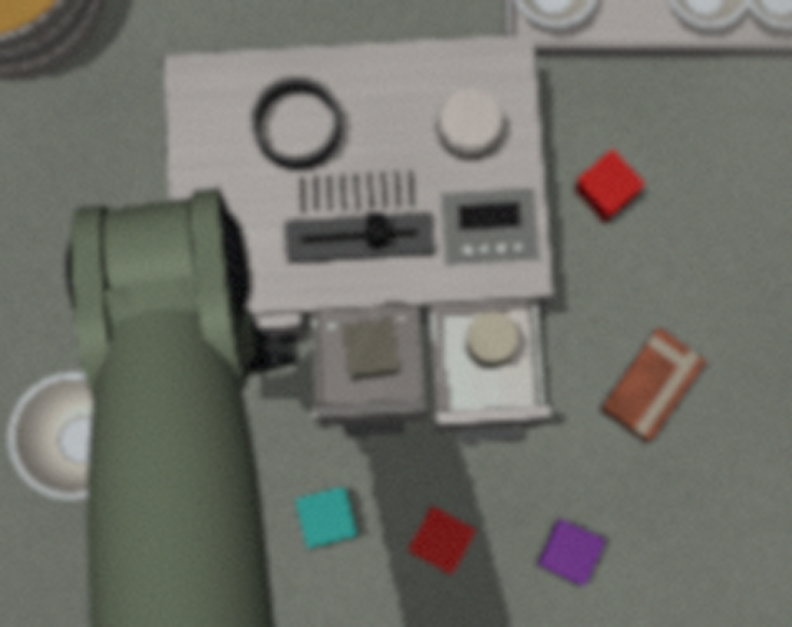

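The left drawer's contact stopped where "home" is expected (TCP 11 mm in front of the shut face), and the middle drawer is undisturbed. Next is the right drawer, with a slow second press to check for rebound.

```bash
python3 - <<'E'
from h import *
np.set_printoptions(precision=4,suppress=True)
rv=get_state()["eef_rot"]
movep(w(-.285,-.117,.2),rv); push_drawer(-.117,rv)
# second slow press
p=loc(); move_l(w(p[0],-.117,.08),.2); print(move_l(w(-.135,-.117,.08),.03,until_force=20),loc())
move_l(w(-.19,-.117,.08),.1); move_l(w(-.25,-.117,.25),.25)
movep(w(-.40,-.117,.25),rv)
print(get_state()["clock"])
for c in("top","scene"):
    f=grab_frame(c); save(f,"r_"+c+".png",(140,110,380,300) if c=="top" else (170,150,400,320),3.3)
    for n in("left_front","mid_front","right_front"):
        for r in tip_of(c,n)[:2]: print(c,n,round(r["score"],2),(at_z(f,r["centre"],.085)[:2]-O)@RD)
E
```

```text
hit True loc [-0.1501 -0.1165  0.0792] F [ 0.3171  1.0334 -0.9552] 13.0833
True [-0.1504 -0.1168  0.0791]
18.4917
top left_front 0.81 [-0.1429  0.1139]
top left_front 0.44 [0.071  0.0657]
top mid_front 0.7 [-0.2307 -0.0048]
top right_front 0.72 [-0.1443 -0.1186]
top right_front 0.49 [ 0.0598 -0.1155]
scene left_front 0.51 [-0.1261  0.1129]
scene mid_front 0.69 [-0.2264  0.001 ]
scene mid_front 0.24 [-0.1198 -0.0329]
scene right_front 0.59 [-0.1471 -0.1191]
```

View pics/r_scene.png

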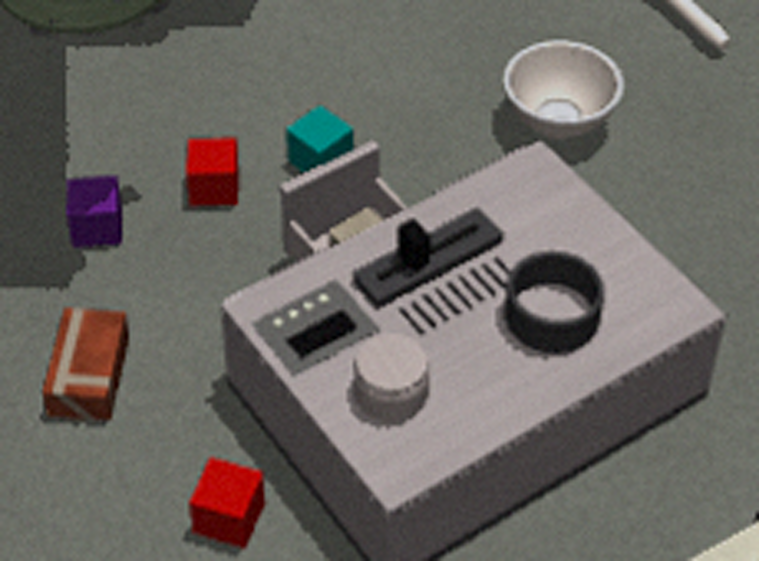

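View pics/r_top.png

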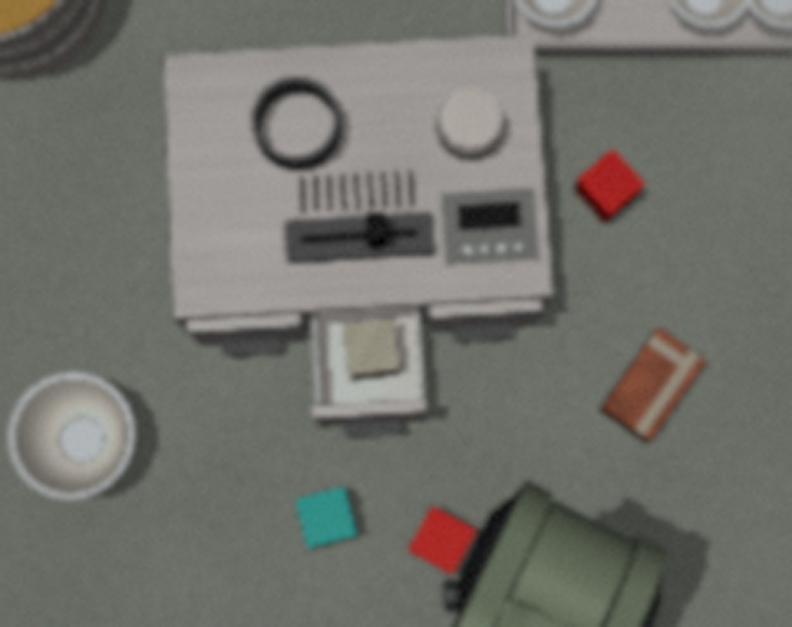

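Both panels now sit flush at (245,325) and (485,310) in the top crop. The middle drawer and its cube are unchanged. I'll re-press the left one slowly to confirm, then do the vent.

```bash
python3 - <<'E'
from h import *
np.set_printoptions(precision=4,suppress=True)
rv=get_state()["eef_rot"]
movep(w(-.21,.115,.2),rv); move_l(w(-.185,.115,.08),.2)
print("left",move_l(w(-.135,.115,.08),.03,until_force=20),loc())
move_l(w(-.19,.115,.08),.1); move_l(w(-.19,.115,.24),.25)
movep(w(-.066,-.06,.24),rv); print("down blocked:",move_l(w(-.066,-.06,.152),.12,until_force=10),loc())
print("vent",move_l(w(-.066,.045,.152),.05,until_force=12),loc(),get_state()["contact_force"])
move_l(w(-.066,loc()[1]-.02,.152),.1); move_l(w(-.066,loc()[1],.26),.25)
movep(w(-.40,-.117,.25),rv)
print(get_state()["clock"])
for c in("top","scene"):
    f=grab_frame(c); save(f,"v_"+c+".png",(140,110,380,300) if c=="top" else (170,150,400,320),3.3)
    for r in tip_of(c,"vent_top")[:2]: print(c,round(r["score"],2),(at_z(f,r["centre"],.174)[:2]-O)@RD)
E
```

```text
left True [-0.1511  0.115   0.0789]
down blocked: False [-0.0655 -0.0598  0.153 ]
vent True [-0.0663  0.0218  0.1519] [-0.6608 -3.9528  2.738 ]
28.8667
top 0.61 [-0.2896  0.4453]
top 0.44 [-0.0651  0.0445]
scene 0.7 [-0.0578  0.0412]
scene 0.37 [-0.0883  0.1539]
```

View pics/v_top.png

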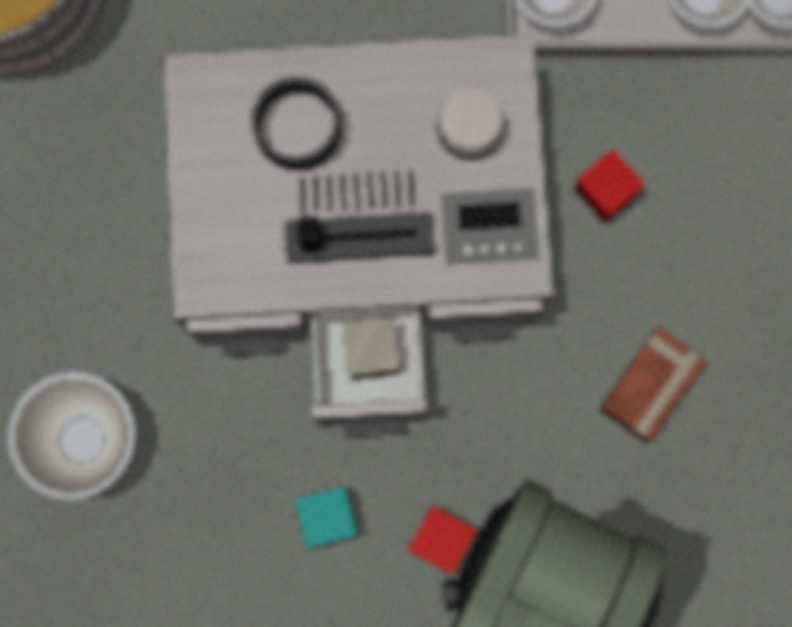

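View pics/v_scene.png

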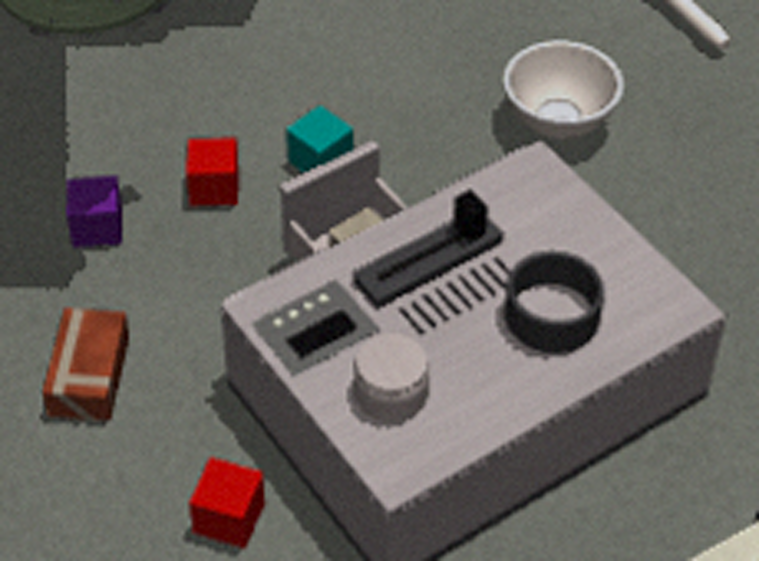

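The grip is at the left end of its slot: (312,233) in the top crop and (470,215) in the scene crop. Its measured position is y ≈ 0.0445, against an expected stop of about 0.045. Both drawers are flush and nothing else has moved, so I'm handing in.

```bash
python3 -c "
from cell import *
print(sign_off(), get_state()['clock'])"
```

```text
the job is handed in; nothing more can be done
the job is handed in; nothing more can be done
```

I pushed the left and right drawers, the two with round cores, fully home. I then slid the vent to its left end and handed the job in after about 29 s on the robot clock. The middle drawer with the stone cube was left open.

- **Drawers:** a second slow press stopped each one at the same place, within 0.4 mm. The last pictures show both panels flush and the middle drawer still about 86 mm open, with the cube where it was.
- **Vent:** the slide stopped firmly at its left end. The top view puts the grip at y ≈ 0.0445 m, against about 0.045 m expected.
- **Other things:** the mortar, brick, tin, mould and loose cubes look unmoved. The pestle and brush were mostly outside the last crops, but the arm never went near them.

**Checks that disagreed or couldn't be made:**
- The scene camera's network put the left drawer's front 16 mm further in and the vent grip 3 mm short. The contact stops and the pictures contradict both, so I disregarded them.
- The top camera's best match for the vent was a false one, well away from the dryer, so I used its second match.
- The cores can't be seen inside the shut drawers, so I couldn't confirm they are still standing. Both drawers were pushed at only 0.05 m/s.

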